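# Set the paper trimmer's stop to the orange size tab

### The arm

A 6-joint arm with a two-finger parallel gripper is mounted at the origin on a cart in front of the work surface, level with it; the furniture and walls round the work are solid. World frame = base frame: x ahead of the robot, y to its left, z up, the work surface at z = 0. Lengths are in m, angles in rad, forces in N, time in s.
With the tool pointing down it reaches from about 0.3 to 0.875 m from the base axis. Payload 6.4 kg.
Tool frame: the origin (TCP) lies on the front face of the gripper's body, between the roots of the fingers; the fingertips stand 73 mm ahead of it and the grasp point (between the pads) lies 54 mm ahead of it; z points along the fingers, y is the line along which they close (so a half turn about z gives the same grasp; the last joint's range is limited). The gripper opens to 85 mm and grips with 20 to 120 N. Pads are 22 mm wide; open, the fingers measure 114 mm over their backs; the gripper's body (76 mm by 85 mm) begins 54 mm behind the grasp point. The pads swing forward as they close: fully open they stand 13 mm farther back than shut.
Start: joints at [1.044, 0.181, 1.607, -0, 1.354, -0.206], TCP at [0.181, 0.546, 0.304] pointing down, gripper open.
Joint ranges: [-2.99, 2.99], [-0.89, 2.07], [0.3, 2.58], [-1.14, 4.28], [0, 2.63], [-3.12, 3.12]. Speed limits (rad/s): [2.57, 2.57, 3.01, 3.14, 3.14, 3.14].

### API

Orientations are given as a unit quaternion [w, x, y, z].
In Python, from cell import env, hand, solve_ik, eyes, ticket, current_time_s, current_joint_pos, current_dq, current_effort, current_tcp_pos, current_orientation, current_ft_force, current_torque, current_grip_width, current_finger_force gives the robot as it stands. Calls block until the motion is done:
- env.move_to(position, orientation): joint-space move of the TCP to a pose.
- env.move_linear(position, rate=0.15, rotation=None): straight line of the TCP; rotation=None keeps the orientation; rate is the mean speed in m/s.
- env.move_joints(angles): joint-space move.
- hand.gripper_open() and hand.clamp(): open the fingers fully, or close them until they stop; the grip force is fixed at half the most.
- env.wait(seconds).
- solve_ik(position, orientation): joint angles nearest the present ones, or None.
- eyes.get_image(name): name is "scene" or "top" or "wrist"; returns (picture, depth): 480x640x3 uint8, red, green, blue; 480x640 float32, m along the optical axis (not along the pixel's ray), 0 where there is no reading.
- eyes.camera_info(name): a dict with "mtx" (3x3 intrinsics, pixels), "position" and "orientation" of the camera in the world; the wrist camera has in their place "hand_eye" (4x4, takes a point from camera to tool coordinates, whose origin is the TCP and whose axes are the flange's). Camera axes: x right, y down, z forward; pixel columns grow to the right and rows downward; lengths in m; the calibration is good to about 2 mm. A picture is of the moment at which its call begins: read the wrist's pose just before it. camera_info takes no time and is no camera call.
A pose or a line that the arm cannot do raises env.PlanningError and nothing moves.
- ticket.finish_job(): hands the job in; it is judged then, once.
Readings, each from a call of its own:
- current_time_s(): time.
- current_joint_pos(): joint angles.
- current_dq(): joint speeds.
- current_effort(): joint torques, N m.
- current_tcp_pos(): TCP position.
- current_orientation(): TCP orientation.
- current_ft_force(): force on the tool from outside, world axes, zero at the start.
- current_torque(): the same for the moment, N m.
- current_grip_width(): finger opening in m.
- current_finger_force(): force on a finger pad.
Only numpy, scipy, OpenCV 4.12 (cv2) and the standard library are available. Lean on these libraries where they do the work, as an engineer would, in place of code of your own. Each camera call takes 0.05 s, during which the arm holds its last target. There are 200 camera calls.

### The job

On the desk stands a grey paper trimmer with a blue paper stop that slides along its back rail. Push the stop along the rail with the fingers, without gripping it and without forcing it, until it clicks into the notch at the orange tab; the white tabs mark other notches. Leave it resting in that notch and leave the other things on the desk where they are.

Things in the scene. Friction and masses are not known exactly. Their poses are not given: they have to be found in the camera images.
- trimmer: Paper trimmer, fixed; place and yaw vary. Grey board 220 x 360 mm, top 14 mm above the desk. Origin: centre of its underside, on the desk; x towards the back rail, y along the rail to the cutter bar, z up. Rail along y at x = +85 mm, top 34 mm high. Aluminium cutter bar across the left end, y = +146 to +168 mm, 40 mm high, with a black head 60 mm high at x = -60 mm.
- stop (a joint): Place of the stop along the rail, m: 0 at the right end (index line at trimmer y = -115 mm), growing to +y, 0.215 at the left end. Starts at 0 to 0.05, so all notches lie to +y of it: at 0.075, 0.125, 0.175. Friction 1 to 2 N; stays where left. Within about 6 mm of a notch it snaps to its centre; pushing it out again takes about 6 N, so the push force dips, then rises, at each notch.
- stop_mark (a point): Orange index line on top of the stop's black saddle (44 x 46 mm, 58 mm high), on the rail (trimmer x = +85 mm), trimmer's axes. The stop's blue upright fin lies in the same plane: trimmer x from -52 to +58 mm, 15 mm thick along y (7.5 mm to each side of the line), 18 to 55 mm above the desk.
- right_face (a point): Centre of the fin's right (trimmer -y) face (solid stop_c2; saddle's right half stop_c0), the side to push on: a blue face 110 mm long by 37 mm high, 7.5 mm to the -y side of the index line, 36.5 mm above the desk, at trimmer x = +3 mm. Moves with the stop; same axes as the trimmer.
- left_face (a point): Centre of the fin's left (trimmer +y) face (solid stop_c3; saddle's left half stop_c1), the same face mirrored, 7.5 mm to the +y side of the index line. Touching the right and left sides of the stop (fin or saddle) at once counts as gripping.
- catch (a joint): Brass catch pin, 10 mm thick, on the saddle: about 0 to 0.001 m while it rides on the rail's flat top, about 0.0055 m when it has dropped into a notch's centre.
- orange_tab: Orange upright tab behind the rail, 24 mm wide along the rail, 72 mm high, with a flat top 26 mm deep; its black centre line is at the notch wanted (any of the three). Origin on the desk under it, on the notch's centre line, at trimmer x = +113.5 mm; same axes as the trimmer.
- white_tab_1: White tab of the same shape at another notch.
- white_tab_2: White tab of the same shape at another notch.
- eraser: Green and white eraser 19 x 38 x 12 mm lying on the board's front strip; leave it.
- highlighter: Yellow highlighter 120 x 17 x 16 mm lying on the board's front strip, along the front edge; leave it.
- stamp: Rubber stamp 30 x 46 x 56 mm, teal on red, on the desk left of the trimmer; leave it.
- blue_tape: Tape roll in a blue case 62 x 75 x 24 mm on the desk right of the trimmer; leave it.
- pen_jar: Glass jar with pens 79 x 79 x 159 mm at the back left; leave it.
- turquoise_pen: Turquoise pen 135 x 12 x 10 mm lying behind the trimmer; leave it.

How it is judged:
By the outcome, as a careful person would: the job done as asked, in the order asked, and still so for the second after the job is handed in, with the robot touching nothing.
It also fails if it takes over 45 s, if anything falls off the work surface, if the arm or the gripper's body presses on something with over 40 N, if the wrist force passes 120 N, or if a joint passes its speed limit or range.

## Working session

There is one attempt and no reset: what is moved stays moved. The work goes in short steps, each a Python script; the robot and the scene stay as the last script left them, time stands still between calls to the robot, and variables do not carry over. Pictures are saved under pics/ and viewed, at most 10 in all, crops included, and the job is handed in when it is done.

```bash
mkdir -p pics
python3 - <<'E'
from cell import *
import cv2,numpy as np
for n in("scene","top"):
    p,d=eyes.get_image(n); cv2.imwrite(f"pics/{n}0.png",cv2.cvtColor(p,cv2.COLOR_RGB2BGR)); np.save(f"{n}0.npy",d)
    print(n,eyes.camera_info(n))
print(current_time_s(),current_orientation())
E
```

```text
scene {'mtx': array([[438.00615059,   0.        , 313.70679498],
       [  0.        , 438.00615059, 242.05607222],
       [  0.        ,   0.        ,   1.        ]]), 'position': array([-0.03928551, -0.32902209,  0.54201448]), 'orientation': array([-0.40553099,  0.76294915, -0.43830909,  0.2476658 ])}
top {'mtx': array([[472.47181639,   0.        , 320.93496656],
       [  0.        , 472.47181639, 229.58165794],
       [  0.        ,   0.        ,   1.        ]]), 'position': array([0.51236217, 0.03339505, 1.06865718]), 'orientation': array([ 0.01799995, -0.69839992,  0.71458074, -0.03588758])}
0.1 [-2.64024573e-04  1.59729516e-01  9.87160510e-01 -7.35062598e-04]
```

View pics/top0.png

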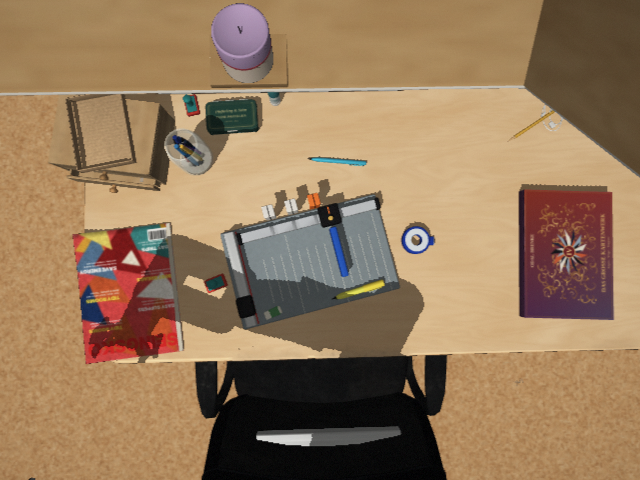

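View pics/scene0.png

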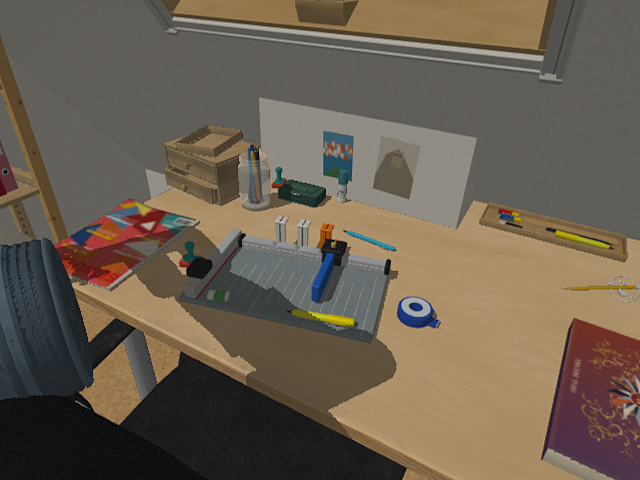

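The top view shows the trimmer around (310,260), the stop's saddle at (329,214), its fin running to (344,275), and the orange tab at (314,200), the rightmost of the three. I'll enlarge that area.

Run:
```python
import cv2
p=cv2.imread("pics/top0.png")[175:335,215:415]
cv2.imwrite("pics/crop1.png",cv2.resize(p,None,fx=4,fy=3.75,interpolation=cv2.INTER_CUBIC)[:600])
```

```text
(no output)
```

View pics/crop1.png

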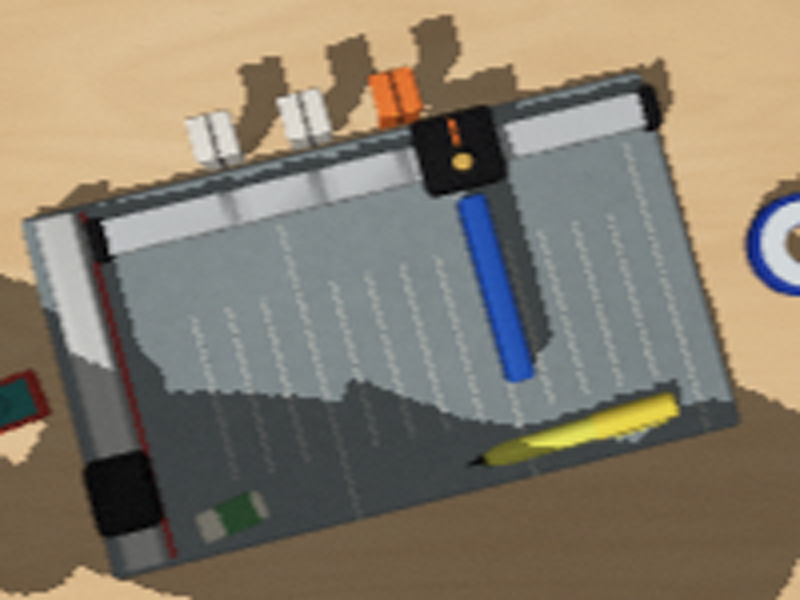

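The enlarged crop shows the orange index line at (454,132), the fin top from (473,198) to (519,380), and the orange tab's line at about (397,80). Next I convert these to world coordinates.

```bash
cat > h.py <<'E'
from cell import *
import numpy as np, cv2
from scipy.spatial.transform import Rotation as R
def rot(q): return R.from_quat(np.r_[q[1:],q[0]])
def ray(n,u,v,z):
    c=eyes.camera_info(n); r=rot(c["orientation"]).apply(np.linalg.solve(c["mtx"],[u,v,1])); p=c["position"]
    return (p+r*(z-p[2])/r[2])
E
python3 - <<'E'
from h import *
f=lambda x,y,z:ray("top",215+x/4,175+y/3.75,z)[:2]
P=dict(mark=(454,132,.058),sadc=(459,150,.058),fb=(473,198,.055),ff=(519,380,.055),rf=(740,420,.014),rb=(640,75,.014),lf=(118,577,.014),or_=(397,80,.072),w1=(303,103,.072),w2=(213,128,.072),railR=(640,110,.034),railL=(105,235,.034),pen0=(470,462,.022),pen1=(680,405,.022))
W={k:f(*v) for k,v in P.items()}
for k,v in W.items(): print(k,v.round(4))
y=lambda a,b:np.degrees(np.arctan2(*(W[a]-W[b])[::-1]))
print("yaw fin",y("fb","ff"),"board R",y("rb","rf"),"front",y("lf","rf")-90,"rail",y("railL","railR")-90,"tabs",y("w2","or_")-90)
d=np.load("top0.npy");print("depth fin",1.0687-d[255,339],"len",np.linalg.norm(W["fb"]-W["ff"]),np.linalg.norm(W["rb"]-W["rf"]),np.linalg.norm(W["w2"]-W["or_"]))
yaw=np.radians(np.mean([y("fb","ff"),y("rb","rf"),y("lf","rf")-90,y("railL","railR")-90,y("w2","or_")-90]))
ex=np.array([np.cos(yaw),np.sin(yaw)]);ey=np.array([-ex[1],ex[0]])
o=W["rf"]-ex*-.11-ey*-.18
o2=W["rb"]-ex*.11-ey*-.18
print(np.degrees(yaw),"origin",o,o2)
o=(o+o2)/2
for k,v in W.items(): print(k,((v-o)@ex).round(4),((v-o)@ey).round(4))
E
```

```text
mark [ 0.6308 -0.0104]
sadc [ 0.6203 -0.0128]
fb [ 0.5928 -0.0198]
ff [ 0.4881 -0.0417]
rf [ 0.4605 -0.1674]
rb [ 0.6682 -0.1182]
lf [0.3778 0.1788]
or_ [0.6594 0.0198]
w1 [0.6473 0.0699]
w2 [0.6341 0.1178]
railR [ 0.6445 -0.1147]
railL [0.5772 0.1808]
pen0 [ 0.4401 -0.0159]
pen1 [ 0.4705 -0.1329]
yaw fin 11.832934684658369 board R 13.301858867421002 front 13.443195493501818 rail 12.823603501266817 tabs 14.504670042813459
depth fin 0.05718541 len 0.10691342296026263 0.21347747035936773 0.10123017006945936
13.181252517932293 origin [0.52655009 0.03297762] [0.52009647 0.03192769]
mark 0.0948 -0.0662
sadc 0.0841 -0.0662
fb 0.0557 -0.0667
ff -0.0512 -0.0642
rf -0.1067 -0.1802
rb 0.1067 -0.1798
lf -0.1084 0.1756
or_ 0.1296 -0.0434
w1 0.1293 0.0082
w2 0.1273 0.0578
railR 0.0844 -0.1709
railL 0.0863 0.1322
pen0 -0.092 -0.0281
pen1 -0.0891 -0.1489
```

Measurements agree with the given sizes: the stop is at about 0.049 and the orange notch is the first one, 26 mm further. I'll approach with closed fingers to the right of the fin.

```bash
cat >> h.py <<'E'
yaw=np.radians(13.2); O=np.array([.5233,.0325])
ex=np.array([np.cos(yaw),np.sin(yaw)]);ey=np.array([-ex[1],ex[0]])
a=np.pi/2+yaw/2; Q=np.array([0,np.cos(a),np.sin(a),0])
def tw(x,y,z): return np.r_[O+x*ex+y*ey,z]
def wt(p): return np.array([(p[:2]-O)@ex,(p[:2]-O)@ey,p[2]])
def shot(n,f):
    p,d=eyes.get_image(n); cv2.imwrite(f,cv2.cvtColor(p,cv2.COLOR_RGB2BGR)); return p,d
E
python3 - <<'E'
from h import *
env.move_to(tw(.03,-.112,.22),Q); hand.clamp()
env.move_linear(tw(.03,-.112,.105),rate=.12)
env.wait(.2)
print(current_time_s(),wt(current_tcp_pos()),current_ft_force(),current_grip_width())
for i in range(4): print(current_ft_force()@np.r_[ey,0]); env.wait(.05)
shot("scene","pics/s1.png")
p=cv2.imread("pics/s1.png")[180:360,240:440]; cv2.imwrite("pics/s1c.png",cv2.resize(p,None,fx=3,fy=3))
E
```

```text
4.7833 [ 0.03045501 -0.11223022  0.1058633 ] [ 0.53683867 -0.58943349 -0.1579681 ] 2.8551531366298247e-05
-0.69644758397553
0.2258547421716747
-0.015044587969940716
0.1195109087447705
```

View pics/s1c.png

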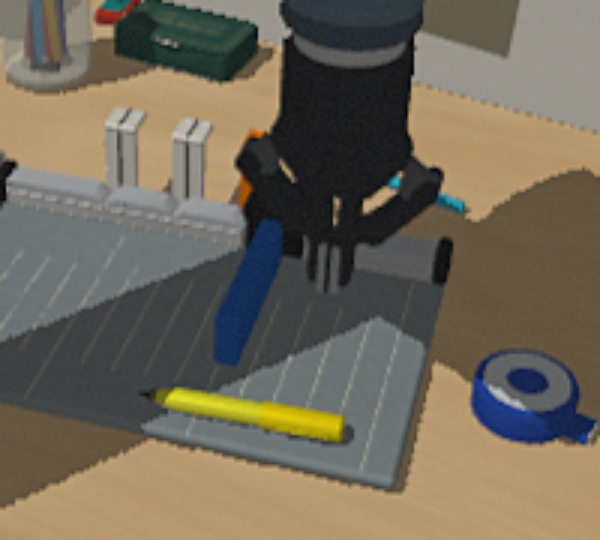

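The closed fingers hang to the right of the fin, clear of the highlighter, and the gripper's knuckles are well above the fin. Now I push in small steps and watch the force.

Run:
```python
from h import *
def F():
    s=[]
    for _ in range(4): s.append(current_ft_force()@np.r_[ey,0]); env.wait(.02)
    return np.mean(s)
f0=F(); y=-.112; peak=0; contact=None
env.move_linear(tw(.03,-.096,.105),rate=.04); y=-.096
while y<-.064:
    y+=.0015; env.move_linear(tw(.03,y,.105),rate=.02); f=F()-f0
    print(round(wt(current_tcp_pos())[1],4),round(f,2))
    if contact is None and f<-.7: contact=y
    if contact and y-contact>.013 and f>-.35: print("dip"); break
    if f<-4.5: print("high");break
print(current_time_s(),contact)
p,d=shot("top","pics/t2.png")
c=cv2.imread("pics/t2.png")[175:300,255:405]; cv2.imwrite("pics/t2c.png",cv2.resize(c,None,fx=4,fy=4,interpolation=cv2.INTER_CUBIC))
```

```text
-0.0946 0.35
-0.093 -0.14
-0.0914 -0.03
-0.09 0.51
-0.0885 -0.04
-0.087 0.05
-0.0856 -0.82
-0.084 -1.0
-0.0824 -1.26
-0.0809 -0.9
-0.0794 -0.95
-0.0779 -1.2
-0.0764 -1.27
-0.0749 -0.55
-0.0734 -0.75
-0.0719 -1.03
-0.0702 -0.1
dip
11.0333 -0.08549999999999999
```

View pics/t2c.png

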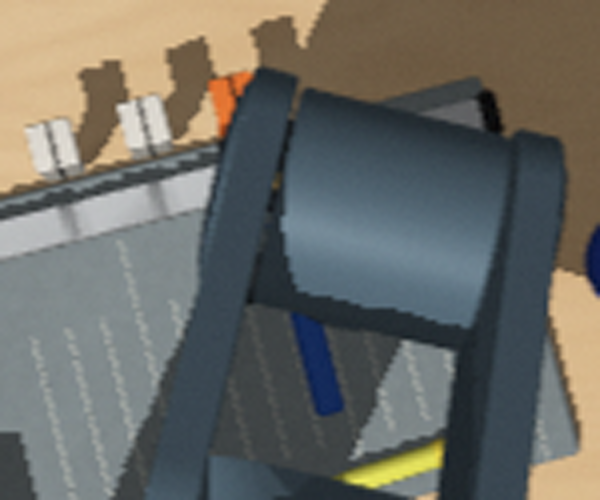

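The fin's front end has moved to about (336.7,277.5), roughly 17 mm along, so that dip was probably noise and it hasn't snapped yet. I'll continue with more force averaging and track the fin in the image.

```bash
cat >> h.py <<'E'
def fin(p):
    # trimmer y of the fin top's front part, from blue pixels
    h=cv2.cvtColor(p,cv2.COLOR_RGB2HSV)[255:285,310:360]
    v,u=np.nonzero((h[...,0]>105)&(h[...,0]<125)&(h[...,1]>170)&(h[...,2]>60))
    w=np.array([wt(ray("top",a+310,b+255,.055)) for a,b in zip(u,v)])
    w=w[w[:,0]<-.02]
    return np.median(w[:,1]),len(w)
E
python3 - <<'E'
from h import *
print("start fin",fin(cv2.cvtColor(cv2.imread("pics/top0.png"),cv2.COLOR_BGR2RGB)))
def F():
    s=[]
    for _ in range(10): s.append(current_ft_force()@np.r_[ey,0]); env.wait(.02)
    return np.mean(s)
y=-.0705; prev=None
while y<-.0615:
    f=F(); b=fin(eyes.get_image("top")[0])
    print(round(wt(current_tcp_pos())[1],4),round(f,2),b)
    if prev and b[0]-prev>.0035: print("snap"); break
    if f<-4.5: print("high");break
    prev=b[0]; y+=.001; env.move_linear(tw(.03,y,.105),rate=.02)
print(current_time_s())
E
```

```text
start fin (np.float64(-0.06537125035147419), 96)
-0.0703 -0.4 (np.float64(-0.04792021533369521), 87)
-0.0695 0.02 (np.float64(-0.04634363358943186), 86)
-0.0685 -0.13 (np.float64(-0.04008617393127024), 87)
snap
12.2333
```

The stop has jumped clear of the fingers to −0.040, which is the notch. Now I retract and check.

Run:
```python
from h import *
env.move_linear(tw(.03,-.098,.105),rate=.06)
env.move_linear(tw(.03,-.098,.25),rate=.15)
env.move_to(np.array([.35,-.3,.3]),Q)
p,d=shot("top","pics/t3.png"); print(fin(p),current_time_s(),current_ft_force())
c=cv2.imread("pics/t3.png")[175:325,215:415]; cv2.imwrite("pics/t3c.png",cv2.resize(c,None,fx=4,fy=4,interpolation=cv2.INTER_CUBIC))
```

```text
(np.float64(-0.04012925437552612), 86) 15.3083 [0.60997249 0.79390187 0.30949332]
```

View pics/t3c.png

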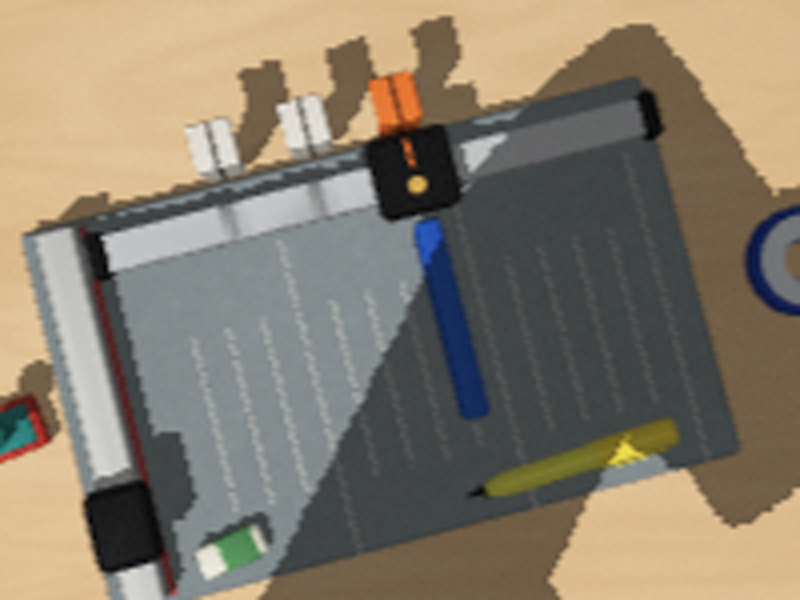

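The index line at (408,152) lines up with the orange tab's line at (398,95) along the trimmer's x axis, and the other things have not moved. I'm handing it in.

```bash
python3 -c "
from cell import *
print(ticket.finish_job())"
```

```text
the job is handed in; nothing more can be done
None
```

The stop was pushed into the notch at the orange tab without gripping, measured at trimmer y = −0.040 m. The other things were still in place, and the job was handed in at about 15 s.

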